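Free the walnut jammed in the dispenser flask

TASK

A walnut is jammed in the neck of the upturned flask of the nut dispenser. Turn the carousel until its open pouring trough lies straight under the neck, then rock the flask well over, first to the side where the bowl stands and then to the opposite side, until the walnut drops into the trough, and set the flask upright again. Then lift the carousel's knob to tip the carousel and pour the walnut into the bowl, and let the carousel down level again; leave the bowl and the other things on the worktop where they stand.

Things in the scene. Friction and masses are not known exactly. Their poses are not given: they have to be found in the camera images.
- dispenser: Fixed nut dispenser: wooden base 290 x 205 mm, 14 mm thick, two legs 197 mm high at x = -125 and +125 mm. Origin on the worktop straight under the middle of the flask's neck. x runs along the two parallel steel axles; y is the pouring direction, towards the bowl. The dispenser's yaw varies by up to 0.3 rad. The carousel's upright turning axis is at x = 0, y = -55 mm.
- flask (a joint): Lean of the clear upturned flask about its axle (rad): 0 upright, positive when its top leans to the dispenser's +y (bowl side), range -0.6 to 0.6. It stays where it is left (friction 0.15 N m). Leaned to about +0.45 the walnut rolls to the lower tongue within half a second; leaned then to about -0.45 it falls out of the spout. Leaning the wrong way first does no harm.
- flask_pivot (a point): Middle of the flask's axle, at dispenser x = 0, y = 0, z = 175 mm. Flask 73 x 109 mm; flat neck 44 x 72 mm points down, spout end 138 mm and top plate 293 mm above the worktop when upright. In the neck are two white tongues: the upper from the -y wall, the lower from the +y wall, each sloping 12 degrees down to its wall. The walnut rests on the upper one.
- flask_knob (a point): Centre of the dark wooden ball knob, 28 mm across, on a 12 mm stem on top of the flask; 145 mm from the flask's axle, 320 mm above the worktop when upright. The flask is leaned by it. Pinched along the dispenser's x axis, the ball turns between the fingers as the flask leans.
- carousel (a joint): Turn of the carousel about its upright axis (rad), anticlockwise from above positive; 0 when the trough is straight under the neck (trough along the dispenser's +y, knob at -y). Starts between 0.5 and 1.0; stays where it is left (friction 0.03 N m).
- trough_end (a point): Middle of the open outer end of the carousel's pouring trough, on its floor, 119 mm from the carousel's axis. The carousel is a wooden tray 188 mm across, rim top 122 mm above the worktop. The trough is 46 mm wide and straight, its floor slopes 8 degrees inwards; it is the only compartment not closed by the rim.
- turn_knob (a point): Centre of the dark wooden ball knob, 28 mm across, on a 12 mm stem at the carousel's edge opposite to the trough, 120 mm from the carousel's axis, 180 mm above the worktop when level. The carousel is turned by it and tipped by lifting it. Pinched along the dispenser's x axis, the ball turns between the fingers as the carousel tips. Its axes turn with the carousel: +y points to the trough.
- tip (a joint): Tip of the carousel about its tipping axle (rad): 0 level, resting on a stop; positive when the bowl side goes down and the knob side up, at most 0.6. It falls back to level when let go; about 2 N at the knob lifts it. A walnut in the trough rolls out over the open end beyond about 0.2; 0.5 pours it out surely.
- tip_axle (a point): Middle of the carousel's tipping axle, at dispenser x = 0, y = +20 mm, z = 90 mm; the axle runs along the dispenser's x. With the trough under the neck and the carousel level, the turn knob's centre lies 195 mm behind it (-y) and 90 mm above it.
- walnut_center (a point): Centre of the walnut: brown ball 32 mm across with a dark seam, about 25 g, at the start on the upper tongue in the flask's neck. It need not be grasped.
- bowl_center (a point): White bowl, 130 mm across the rim, 50 mm high, loose, on the worktop at the dispenser's +y side, where the tipped trough pours into it; this point is on its axis, half-way up (25 mm).
- salt_center (a point): Middle (45 mm up) of a salt shaker 44 x 44 x 90 mm, a loose bystander; leave it.
- mug_center (a point): Middle (45 mm up) of a white mug with dark dots, 82 x 114 x 91 mm, a loose bystander; leave it.
- timer_center (a point): Middle (30 mm up) of a red and white egg timer, 62 x 62 x 59 mm, a loose bystander; leave it.
Not all that is in view belongs to the job. Leave any green, pink or turquoise look-alike of the part that bears bowl_center alone.

How it is judged:
By the outcome, as a careful person would: the job done as asked, in the order asked, and still so for the second after the job is handed in, with the robot touching nothing.
It also fails if it takes over 72 s, if anything falls off the work surface, if the arm or the gripper's body presses on something with over 40 N, if the wrist force passes 120 N, or if a joint passes its speed limit or range.

ROBOT

A 6-joint arm with a two-finger parallel gripper is mounted at the origin on a cart in front of the work surface, level with it; the furniture and walls round the work are solid. World frame = base frame: x ahead of the robot, y to its left, z up, the work surface at z = 0. Lengths are in m, angles in rad, forces in N, time in s.
With the tool pointing down it reaches from about 0.325 to 0.925 m from the base axis. Payload 3.1 kg.
Tool frame: the origin (TCP) lies at the very end of the fingers, on their centre line; the grasp point (between the pads) lies 19 mm behind it; z points along the fingers, y is the line along which they close (so a half turn about z gives the same grasp; the last joint's range is limited). The gripper opens to 85 mm and grips with 20 to 120 N. Pads are 22 mm wide; open, the fingers measure 114 mm over their backs; the gripper's body (76 mm by 85 mm) begins 54 mm behind the grasp point. The pads swing forward as they close: fully open they stand 13 mm farther back than shut.
Start: joints at [-1.228, 0.217, 1.613, -0, 1.311, -0.112], TCP at [0.275, -0.561, 0.231] pointing down, gripper open.
Joint ranges: [-2.75, 2.75], [-0.78, 2.1], [0.31, 2.55], [-1.13, 4.27], [0.13, 2.63], [-2.58, 2.58]. Speed limits (rad/s): [2.79, 2.79, 3.14, 3.14, 3.14, 3.14].

INTERFACE

Orientations are given as [roll, pitch, yaw] about the fixed x, y, z axes, in that order (R = Rz(yaw) Ry(pitch) Rx(roll)).
In Python, from workcell import arm, snapshot, order gives the robot as it stands.
- The arm moves only by the shell command python3 -m inch 'ROWS' [FORCE]. ROWS is JSON, a list that holds one entry, the list of rows, each a list of 7 numbers: the turn, a rotation vector about the tool's x, y, z in degrees, then the shift along the tool's x, y, z in cm, then the finger opening in cm, from 0 to 8.54. A call has 1 to 12 rows; each row shifts and turns the commanded pose from where the row before left it, along the tool's axes as they then stand; what a row does not reach is not made up. A row lasts 1/12 s, in which the tool goes at most 41.7 mm and 7.16 degrees, less where a joint would pass 70% of its speed; a pose out of reach is approached as far as the arm can. A call with a gripper value outside its range is refused whole. The fingers move at their own pace and stop on an object; FORCE is the grip in N (left out, the last holds). Time passes only in rows, so rows that do not move let the fingers close. It gives the time, the measured TCP pose, the force, the opening and the grip force at its end, in the units of the state.
- arm.get_state(): the state, without advancing time (a new reading comes with each control period).
- snapshot(name): name is "scene" or "top" or "wrist"; returns a dict with "color" (480x640x3 uint8, red, green, blue), "camera_matrix" (3x3 intrinsics, pixels), "extrinsics" (4x4, takes a point from camera to world coordinates); the wrist camera has in their place "tool_from_camera" (4x4, takes a point from camera to tool coordinates, whose origin is the TCP and whose axes are the flange's). Camera axes: x right, y down, z forward; pixel columns grow to the right and rows downward; lengths in m; the calibration is good to about 2 mm. A picture is of the moment at which its call begins: read the wrist's pose just before it. There is no depth.
- order.hand_in(): hands the job in; it is judged then, once.
The state is a dict: "time": time; "qpos": joint angles; "qvel": joint speeds; "tau": joint torques, N m; "ee_pos": TCP position; "ee_rot": TCP orientation; "contact_force": force on the tool from outside, world axes, zero at the start; "wrist_torque": the same for the moment, N m; "gripper_width": finger opening in m; "finger_force": force on a finger pad.
Only numpy, scipy, OpenCV 4.12 (cv2) and the standard library are available. Lean on these libraries where they do the work, as an engineer would, in place of code of your own. Each camera call takes 0.05 s, during which the arm holds its last target. There are 200 camera calls.

## Working session

There is one attempt and no reset: what is moved stays moved. The work goes in short steps, Python scripts to look and compute and a shell command to move; the robot and the scene stay as the last step left them, time stands still between calls to the robot, and variables do not carry over. Pictures are saved under pics/ and viewed, at most 10 in all, crops included, and the job is handed in when it is done.

```bash
ls; mkdir -p pics; python3 - <<'E'
from workcell import arm,snapshot
import cv2,numpy as np
for n in ["scene","top"]:
    s=snapshot(n); cv2.imwrite(f"pics/{n}0.png",s["color"][:,:,::-1]); print(n,s["camera_matrix"].tolist(),np.round(s["extrinsics"],4).tolist())
st=arm.get_state(); print(st)
E
```

```text
pics
scene [[613.8003629616958, 0.0, 316.72452568876093], [0.0, 613.8003629616958, 237.3480966098028], [0.0, 0.0, 1.0]] [[-0.7464, -0.4207, 0.5157, -0.2531], [-0.6655, 0.4781, -0.5732, 0.8936], [-0.0054, -0.771, -0.6368, 1.1216], [0.0, 0.0, 0.0, 1.0]]
top [[513.7508796472706, 0.0, 321.2824267090874], [0.0, 513.7508796472706, 242.29405414923724], [0.0, 0.0, 1.0]] [[-0.3766, -0.7352, 0.5636, -0.2477], [-0.9262, 0.2886, -0.2425, 0.3733], [0.0157, -0.6134, -0.7896, 1.2471], [0.0, 0.0, 0.0, 1.0]]
{'time': 0.1, 'qpos': array([-1.22819317e+00,  2.17697546e-01,  1.61478621e+00,  7.15508666e-06,
        1.31131608e+00, -1.12202017e-01]), 'qvel': array([ 0.00076661, -0.00235973, -0.00214046, -0.0002831 , -0.00016285,
        0.00029539]), 'tau': array([-7.62337477e-04, -3.98074543e+01, -3.04971886e+01, -2.47201315e-04,
        4.20887140e-03, -2.41818861e-05]), 'ee_pos': array([ 0.27432415, -0.56075249,  0.23008064]), 'ee_rot': array([-3.13940013e+00, -2.53998175e-04,  4.54803052e-01]), 'contact_force': array([ 0.69506658, -0.17571939,  0.37771972]), 'wrist_torque': array([ 0.02462273, -0.02633177,  0.00952065]), 'finger_force': 0.0, 'gripper_width': 0.08508897723436788}
```

View pics/scene0.png

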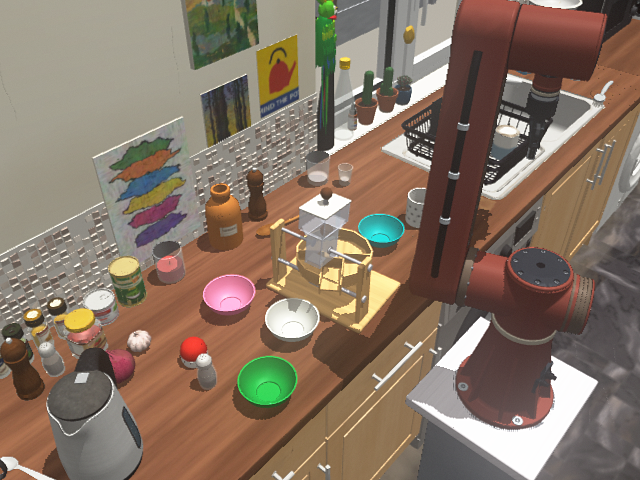

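View pics/top0.png

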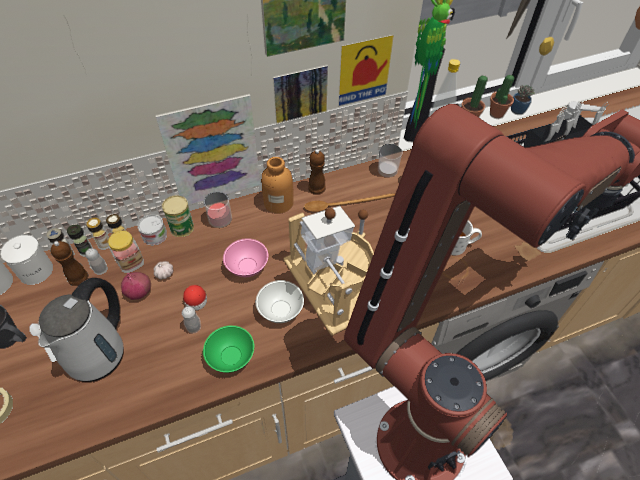

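The thing bearing bowl_center is the white bowl, scene (292,322) / top (280,304). Its look-alikes are pink (229,297), turquoise (381,231) and green (267,382). Two knobs could be confused: the flask knob at scene (326,192) / top (330,213), and the turn knob, probably at top (362,214). The pepper mills at (257,175) scene are not part of the job. I'll check this in one close crop.

```bash
python3 - <<'E'
import cv2,numpy as np
a=cv2.imread("pics/scene0.png")[175:355,250:410]; b=cv2.imread("pics/top0.png")[190:340,250:410]
A=cv2.resize(a,None,fx=2.5,fy=2.5,interpolation=cv2.INTER_CUBIC);B=cv2.resize(b,None,fx=2.5,fy=2.5,interpolation=cv2.INTER_CUBIC)
o=np.zeros((450,800,3),np.uint8);o[:450,:400]=A;o[:375,400:]=B
cv2.imwrite("pics/crop.png",o)
E
```

```text
(no output)
```

View pics/crop.png

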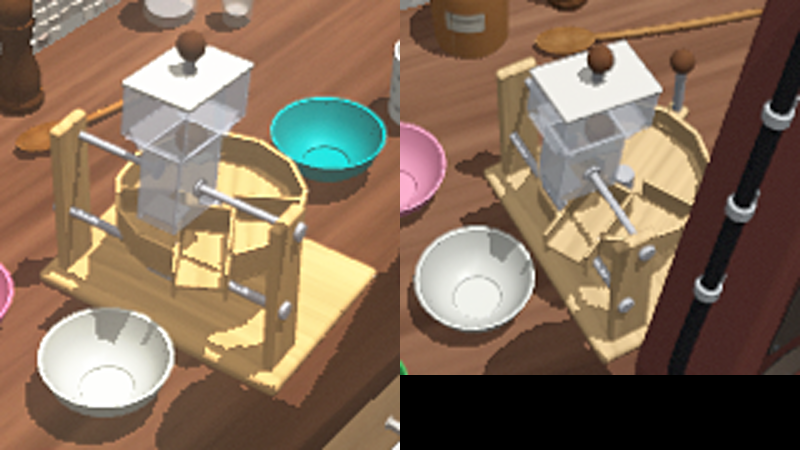

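```bash
cat > h.py <<'E'
import numpy as np
from scipy.spatial.transform import Rotation as R
K={"scene":(613.80036,316.72453,237.3481),"top":(513.75088,321.28243,242.29405)}
E={"scene":np.array([[-0.7464,-0.4207,0.5157,-0.2531],[-0.6655,0.4781,-0.5732,0.8936],[-0.0054,-0.771,-0.6368,1.1216]]),
"top":np.array([[-0.3766,-0.7352,0.5636,-0.2477],[-0.9262,0.2886,-0.2425,0.3733],[0.0157,-0.6134,-0.7896,1.2471]])}
def ray(n,p):
    f,cx,cy=K[n]; d=E[n][:,:3]@np.array([(p[0]-cx)/f,(p[1]-cy)/f,1]); return E[n][:,3],d/np.linalg.norm(d)
def plane(n,p,z):
    o,d=ray(n,p); return o+d*(z-o[2])/d[2]
def tri(ps,pt):
    A=0;b=0
    for n,p in (("scene",ps),("top",pt)):
        o,d=ray(n,p);M=np.eye(3)-np.outer(d,d);A=A+M;b=b+M@o
    return np.linalg.solve(A,b)
E
python3 - <<'E'
from h import *
np.set_printoptions(precision=4,suppress=True)
S=lambda u,v:(250+u/2.5-.3,175+v/2.5-.3); T=lambda u,v:(250+(u-400)/2.5-.3,190+v/2.5-.3)
k=tri(S(190,46),T(600,59)); print("knob",k,plane("scene",S(190,46),.32),plane("top",T(600,59),.32))
L=tri(S(68,120),T(517,70));Rr=tri(S(285,233),T(628,232));print("legs",L,Rr,np.arctan2(*(L-Rr)[1::-1]),np.linalg.norm(L-Rr))
print("turn",plane("top",T(682,61),.18))
print("bowl",tri(S(106,350),T(475,272)),plane("scene",S(106,352),.05),plane("top",T(475,272),.05))
# base corners z=.014
for p in [(44,275),(275,388),(375,270)]: print("basecorner S",plane("scene",S(*p),.014))
for p in [(487,172),(606,354)]: print("T",plane("top",T(*p),.014))
E
```

```text
knob [0.4925 0.0342 0.3129] [0.4848 0.0422 0.32  ] [0.488  0.0368 0.32  ]
legs [0.6087 0.08   0.1924] [0.3738 0.0456 0.1708] 0.14533664727829299 0.238407796051632
turn [ 0.5635 -0.0971  0.18  ]
bowl [0.4673 0.1837 0.0506] [0.4646 0.1853 0.05  ] [0.469  0.1836 0.05  ]
basecorner S [0.6118 0.1252 0.014 ]
basecorner S [0.3349 0.0884 0.014 ]
basecorner S [ 0.3589 -0.1077  0.014 ]
T [0.616 0.119 0.014]
T [0.342  0.0814 0.014 ]
```

The crop confirms the choice. The white bowl stands on the open-trough side, the flask knob is at crop (190,46)/(600,59), and the turn knob is at (682,61). Dispenser yaw is about 0.13, the carousel is turned about 0.6, and the turn knob is near (0.56,-0.10). I'll move above the turn knob and look from close by.

```bash
python3 -m inch '[[[0,0,0,0,0,-4,8.5],[0,0,0,0,0,-4,8.5],[0,0,0,0,0,-4,8.5],[0,0,0,0,0,-4,8.5],[0,0,0,3.3,-2.1,0,8.5],[0,0,0,3.3,-2.1,0,8.5],[0,0,0,3.3,-2.1,0,8.5],[0,0,0,3.3,-2.1,0,8.5],[0,0,0,3.3,-2.1,0,8.5],[0,0,0,3.3,-2.1,0,8.5],[0,0,0,3.3,-2.1,0,8.5],[0,0,0,3.3,-2.1,0,8.5]]]'
python3 -m inch '[[[0,0,0,3.3,-2.1,0,5],[0,0,0,3.3,-2.1,0,5],[0,0,0,3.3,-2.1,0,5],[0,0,-7,0,0,0,5],[0,0,-7,0,0,0,5],[0,0,-7,0,0,0,5],[0,0,-7,0,0,0,5],[0,0,-7,0,0,0,5],[0,0,-7,0,0,0,5],[0,0,-7,0,0,0,5],[0,0,-7,0,0,0,5],[0,0,-7,0,0,0,5]]]'
python3 -m inch '[[[0,0,-7,0,0,0,5],[0,0,-7,0,0,0,5],[0,0,-7,0,0,0,5],[0,0,-7,0,0,0,5],[0,0,-7,0,0,0,5],[0,0,-7,0,0,0,5],[0,0,0,0,0,0,5],[0,0,0,0,0,0,5]]]'
cat >> h.py <<'E'
def shot(n,f):
    from workcell import arm,snapshot
    import cv2
    st=arm.get_state(); s=snapshot(n); cv2.imwrite(f"pics/{f}.png",s["color"][:,:,::-1])
    if n=="wrist":
        T=np.eye(4);T[:3,:3]=R.from_euler("xyz",st["ee_rot"]).as_matrix();T[:3,3]=st["ee_pos"]
        M=T@s["tool_from_camera"];k=s["camera_matrix"]
        np.savez(f"pics/{f}.npz",M=M,k=k); print(st["ee_pos"],st["ee_rot"],np.round(s["tool_from_camera"],3).tolist())
def load(f):
    z=np.load(f"pics/{f}.npz");k=z["k"];K[f]=(k[0,0],k[0,2],k[1,2]);E[f]=z["M"][:3]
E
python3 -c "
from h import *
shot('wrist','w1')"
```

```text
time: 1.1
ee_pos: [0.4383, -0.2926, 0.3908]
ee_rot: [-3.141, 0.0, 0.455]
contact_force: [1.5, -0.6, 0.3]
gripper_width: 0.0851
finger_force: 0.0
time: 2.1
ee_pos: [0.4989, -0.1943, 0.3906]
ee_rot: [-3.14, -0.001, 1.56]
contact_force: [0.8, -0.6, -0.3]
gripper_width: 0.0498
finger_force: 0.0
time: 2.77
ee_pos: [0.499, -0.1944, 0.3908]
ee_rot: [-3.141, -0.001, 2.284]
contact_force: [0.2, 0.5, 0.2]
gripper_width: 0.0504
finger_force: 0.0
[ 0.49897836 -0.194365    0.3907577 ] [-3.14124436e+00 -9.45242535e-04  2.28431101e+00] [[-0.001, -0.948, -0.318, 0.083], [1.0, -0.001, 0.0, 0.0], [-0.0, -0.318, 0.948, -0.144], [0.0, 0.0, 0.0, 1.0]]
```

View pics/w1.png

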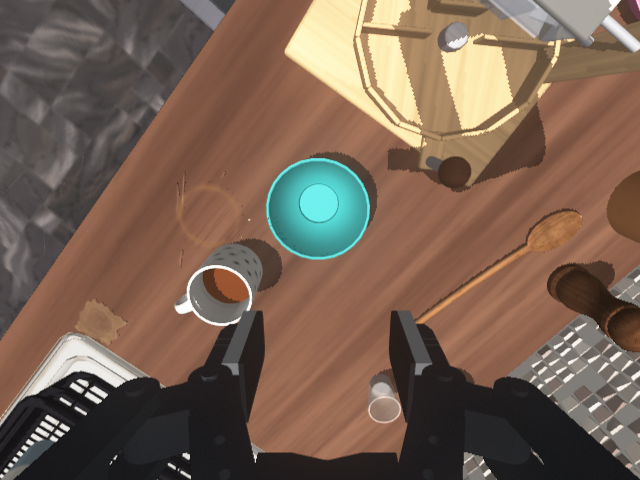

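Wrist view: the turn knob is at (455,171), the carousel hub at (453,37), the base corner at (287,50), the turquoise bowl at (318,207) and the mug at (222,290). The radial direction runs along image vertical, so the tool yaw already suits the carousel.

```bash
python3 - <<'E'
from h import *
np.set_printoptions(precision=4,suppress=True)
load("w1")
k=plane("w1",(455,171),.18);print("turn",k)
for z in(.12,.14): print("hub",plane("w1",(454,37),z))
print("corner",plane("w1",(287,50),.014),plane("w1",(468,187),.014))
yaw=2.284; d=k-np.array([.499,-.1944,.3908]); Rm=R.from_euler("xyz",[np.pi,0,yaw]).as_matrix()
print("tool shift cm",Rm.T@d*100, "then TCP z .161")
E
```

```text
turn [ 0.5621 -0.0936  0.18  ]
hub [ 0.4907 -0.0024  0.12  ]
hub [ 0.4885 -0.0086  0.14  ]
corner [ 0.3632 -0.1079  0.014 ] [ 0.645  -0.0791  0.014 ]
tool shift cm [ 3.4948 11.3699 21.08  ] then TCP z .161
```

```bash
python3 -m inch '[[[0,0,0,1.17,3.8,0,5.5],[0,0,0,1.17,3.8,0,5.5],[0,0,0,1.17,3.8,0,5.5],[0,0,0,0,0,3.8,5.5],[0,0,0,0,0,3.8,5.5],[0,0,0,0,0,3.8,5.5],[0,0,0,0,0,3.8,5.5],[0,0,0,0,0,0,5.5],[0,0,0,0,0,0,5.5]]]'
python3 -c "
from h import *
shot('wrist','w2')"
```

```text
time: 3.57
ee_pos: [0.5601, -0.0925, 0.2366]
ee_rot: [-3.138, -0.006, 2.286]
contact_force: [0.8, 0.1, 1.5]
gripper_width: 0.0551
finger_force: 0.0
[ 0.56005465 -0.09251048  0.23658136] [-3.13789373 -0.00580238  2.28601523] [[-0.001, -0.948, -0.318, 0.083], [1.0, -0.001, 0.0, 0.0], [-0.0, -0.318, 0.948, -0.144], [0.0, 0.0, 0.0, 1.0]]
```

View pics/w2.png

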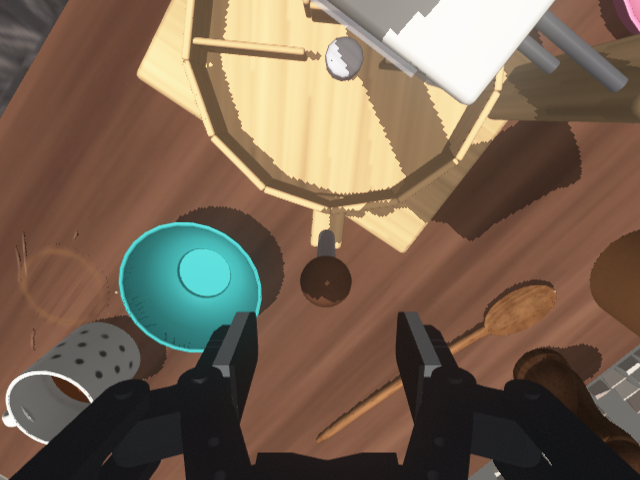

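```bash
python3 - <<'E'
from h import *
np.set_printoptions(precision=4,suppress=True)
load("w2");load("w1")
k=plane("w2",(326,281),.18);print("turn",k)
for z in(.11,.12,.13,.14): print("hub",z,plane("w2",(344,58),z),plane("w1",(454,37),z))
a,b,c=[plane("w2",p,.293) for p in((384,36),(470,103),(553,10))];print("plate",a,b,c,np.arctan2(*(b-a)[1::-1]),np.arctan2(*(c-b)[1::-1])-np.pi/2)
Rm=R.from_euler("xyz",[-3.138,-.006,2.286]).as_matrix()
print("shift",Rm.T@(k-[0,0,.019]-np.array([.5601,-.0925,.2366]))*100)
E
```

```text
turn [ 0.5622 -0.0951  0.18  ]
hub 0.11 [0.4921 0.0023 0.11  ] [0.4918 0.0007 0.11  ]
hub 0.12 [0.4927 0.0011 0.12  ] [ 0.4907 -0.0024  0.12  ]
hub 0.13 [ 0.4932 -0.0001  0.13  ] [ 0.4896 -0.0055  0.13  ]
hub 0.14 [ 0.4937 -0.0013  0.14  ] [ 0.4885 -0.0086  0.14  ]
plate [ 0.5054 -0.0113  0.293 ] [ 0.5274 -0.0087  0.293 ] [0.527  0.0133 0.293 ] 0.11863556804119758 0.018781883399128008
shift [-0.3791  0.0175  7.5578]
```

```bash
python3 -m inch '[[[0,0,0,-0.4,0,2.5,5.5],[0,0,0,0,0,2.5,5.5],[0,0,0,0,0,2.5,5.5],[0,0,0,0,0,0,5],[0,0,0,0,0,0,0],[0,0,0,0,0,0,0],[0,0,0,0,0,0,0],[0,0,0,0,0,0,0],[0,0,0,0,0,0,0],[0,0,0,0,0,0,0]]]' 30
python3 - <<'E'
from h import *
from workcell import arm
st=arm.get_state();print(st['ee_pos'],st['ee_rot'],st['contact_force'],st['gripper_width'])
h=np.array([.492,.001]);p=st['ee_pos'][:2]-h;print(np.linalg.norm(p),np.arctan2(p[1],p[0]))
# arc: 7 rows, tool-frame shift for each equal rotation; tool x angle = yaw
psi=0.50;n=6
for dth in [psi/n]:
    q=np.linalg.norm(p); rel=np.arctan2(p[1],p[0])-st['ee_rot'][2]
    d=q*np.array([np.cos(rel-dth)-np.cos(rel),np.sin(rel-dth)-np.sin(rel)]); print("row deg",np.degrees(dth),"tool x,y cm",d[0]*100,-d[1]*100)
E
```

```text
time: 4.45
ee_pos: [0.5674, -0.0972, 0.1677]
ee_rot: [3.138, 0.006, 2.287]
contact_force: [1.8, -1.5, 6.5]
gripper_width: 0.0257
finger_force: 29.8
[ 0.56740163 -0.09721068  0.16766615] [3.13808256 0.00632162 2.28728736] [ 1.76828361 -1.49544362  6.46216009] 0.02567728847934179
0.12381737467030186 -0.916029230100287
row deg 4.77464829275686 tool x,y cm 0.1064588379907369 -1.0260045955763155
```

```bash
python3 -m inch '[[[0,0,4.8,0.1,-1.02,-0.1,0],[0,0,4.8,0.1,-1.02,-0.1,0],[0,0,4.8,0.1,-1.02,-0.1,0],[0,0,4.8,0.1,-1.02,0,0],[0,0,4.8,0.1,-1.02,0,0],[0,0,4.8,0.1,-1.02,0,0],[0,0,0,0,0,0,0],[0,0,0,0,0,0,0]]]' 30
python3 -c "
from h import *
shot('wrist','w3');shot('top','t3')
import cv2
a=cv2.imread('pics/w3.png')[0:300,100:640];b=cv2.resize(cv2.imread('pics/t3.png')[190:340,230:430],None,fx=2,fy=2,interpolation=2)
o=np.zeros((600,540,3),np.uint8);o[:300]=a;o[300:,:400]=b
cv2.imwrite('pics/c3.png',o)"
```

```text
time: 5.12
ee_pos: [0.5097, -0.121, 0.1683]
ee_rot: [3.139, 0.002, 1.786]
contact_force: [1.3, -2.2, 1.1]
gripper_width: 0.0256
finger_force: 29.7
[ 0.50970834 -0.12102624  0.16830671] [3.13924932e+00 1.75199203e-03 1.78592800e+00] [[-0.001, -0.948, -0.318, 0.083], [1.0, -0.001, -0.0, -0.0], [0.0, -0.318, 0.948, -0.144], [0.0, 0.0, 0.0, 1.0]]
```

View pics/c3.png

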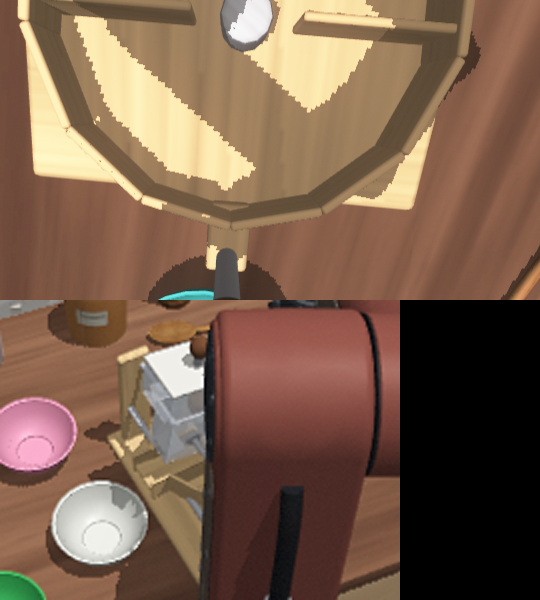

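The wrist view shows the base's rear corners at (135,175) and (512,208), the hub at (347,24), and the knob tab foot at (326,268). The knob is held and the trough is nearly under the neck. I'll compute what angle remains.

```bash
python3 - <<'E'
from h import *
np.set_printoptions(precision=4,suppress=True)
load("w3");load("w2")
a,b=plane("w3",(135,175),.014),plane("w3",(512,208),.014)
yaw=np.arctan2(*(b-a)[1::-1]);print(a,b,np.linalg.norm(b-a),"yaw",yaw, "mid",(a+b)/2)
print("w2 corners",plane("w2",(138,75),.014),plane("w2",(404,251),.014))
for z in(.105,.11,.115,.12):print("hub",plane("w3",(347,24),z))
# tab/stem foot: 
for z in(.10,.11,.12):
    t=plane("w3",(326,262),z);h=plane("w3",(347,24),.11);d=t-h;print("tab",t,np.linalg.norm(d[:2]),"psi",np.arctan2(d[1],d[0])+np.pi/2-yaw)
# spokes rim tops z=.122
s=[plane("w3",p,.122) for p in((100+455,30),(100+305,16),(100+193,10),(100+60,2))]
print("spokes",np.arctan2(*(s[0]-s[1])[1::-1])-yaw,np.arctan2(*(s[2]-s[3])[1::-1])-yaw)
E
```

```text
[ 0.3626 -0.1128  0.014 ] [ 0.6453 -0.077   0.014 ] 0.28497072456140304 yaw 0.12595689336054763 mid [ 0.504  -0.0949  0.014 ]
w2 corners [ 0.3635 -0.1107  0.014 ] [ 0.6445 -0.0755  0.014 ]
hub [0.4929 0.0001 0.105 ]
hub [ 0.4929 -0.0008  0.11  ]
hub [ 0.4929 -0.0018  0.115 ]
hub [ 0.4928 -0.0028  0.12  ]
tab [ 0.5088 -0.1183  0.1   ] 0.11851175388236582 psi 0.008507236737415352
tab [ 0.508  -0.1146  0.11  ] 0.11472572626512993 psi 0.005764304332505826
tab [ 0.5071 -0.1109  0.12  ] 0.11094062071683321 psi 0.0028341802217795864
spokes 0.00713671165376753 0.036011398385156324
```

Carousel is about 0.01 rad from straight. I'll nudge it by 1 mm, let go, and look at the flask knob from above.

```bash
python3 -m inch '[[[0,0,2.5,0,-0.06,0,0],[0,0,2.5,0,-0.06,0,0],[0,0,0,0,0,0,0],[0,0,0,0,0,0,5.5],[0,0,0,0,0,0,5.5],[0,0,0,0,0,0,5.5],[0,0,0,0,0,-2,5.5],[0,0,0,0,0,-4,5.5],[0,0,0,0,0,-4,5.5],[0,0,0,0,0,-4,5.5],[0,0,0,0,0,-4,5.5],[0,0,0,0,0,-3.7,5.5]]]' 30
python3 -m inch '[[[0,0,0,3.33,0,0,5.5],[0,0,0,3.33,0,0,5.5],[0,0,0,3.33,0,0,5.5],[0,0,0,3.33,0,0,5.5],[0,0,0,3.33,0,0,5.5],[0,0,0,0,0,0,5.5],[0,0,0,0,0,0,5.5]]]'
python3 -c "
from h import *
shot('wrist','w4')
shot('scene','s4')
import cv2
a=cv2.imread('pics/w4.png')[100:480,100:540];b=cv2.resize(cv2.imread('pics/s4.png')[170:330,250:410],None,fx=2.2,fy=2.2,interpolation=2)
o=np.zeros((380,792,3),np.uint8);o[:,:440]=a;o[:352,440:]=b
cv2.imwrite('pics/c4.png',o)"
```

```text
time: 6.22
ee_pos: [0.5076, -0.1199, 0.3864]
ee_rot: [3.141, -0.001, 1.699]
contact_force: [0.6, -0.3, 0.3]
gripper_width: 0.0549
finger_force: 0.0
time: 6.8
ee_pos: [0.4862, 0.0464, 0.3839]
ee_rot: [-3.141, -0.0, 1.702]
contact_force: [0.1, -0.0, 0.4]
gripper_width: 0.0548
finger_force: 0.0
[0.48618193 0.04635239 0.38390351] [-3.14081465e+00 -3.87125743e-04  1.70189232e+00] [[-0.001, -0.948, -0.318, 0.083], [1.0, -0.001, -0.0, -0.0], [0.0, -0.318, 0.948, -0.144], [0.0, 0.0, 0.0, 1.0]]
```

View pics/c4.png

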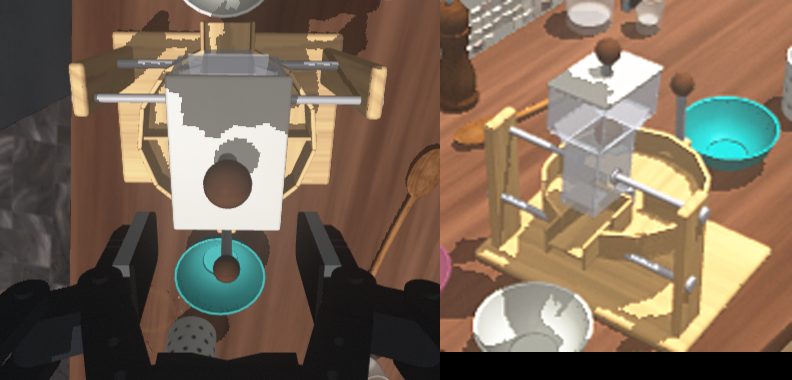

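The wrist view shows the flask knob at (328,284), the upper axle along row ~199 from (197,198) to (460,200), and the turn knob at (327,368). The trough points straight to the bowl under the neck. The scene view shows the same.

```bash
python3 - <<'E'
from h import *
np.set_printoptions(precision=4,suppress=True)
load("w4")
a,b=plane("w4",(197,198),.175),plane("w4",(460,200),.175)
O=np.array([.4855,.0546]);y=.126;A=np.array([[np.cos(y),np.sin(y)],[-np.sin(y),np.cos(y)]])
D=lambda p:A@(p[:2]-O)
print("axle pts disp",D(a),D(b),"yaw",np.arctan2(*(b-a)[1::-1]))
c,d=plane("w4",(220,163),.09),plane("w4",(440,166),.09);print("tip axle",D(c),D(d))
k=plane("w4",(328,284),.32);print("knob",k,D(k),"scene",D(plane("scene",(250+608/2.2-200-.3,170+52/2.2-.3),.32)))
print("plate -y corners",D(plane("w4",(274,328),.285)),D(plane("w4",(382,332),.285)),"far",D(plane("w4",(275,173),.293)),D(plane("w4",(392,173),.293)))
t=plane("w4",(327,368),.18);print("turn",t,D(t))
t=plane("scene",(250+(682-440)/2.2-.3,170+84/2.2-.3),.18);print("turn scene",D(t))
print("shift",R.from_euler("xyz",[-3.141,0,1.702]).as_matrix().T@(k-np.array([.4862,.0464,.3839+.012]))*100)
E
```

```text
axle pts disp [-0.1169  0.0024] [0.1189 0.0016] yaw 0.12285952949830777
tip axle [-0.1162  0.0234] [0.122  0.0212]
knob [0.4878 0.0378 0.32  ] [ 0.0002 -0.0169] scene [-0.0034 -0.0119]
plate -y corners [-0.0366 -0.0655] [ 0.0379 -0.0683] far [-0.031   0.0416] [0.0373 0.0419]
turn [ 0.5076 -0.1163  0.18  ] [ 0.0004 -0.1723]
turn scene [-0.0013 -0.1706]
shift [-0.8694  0.0514  7.59  ]
```

Pivot is confirmed to about 2 mm, and the flask starts leaned at about -0.12. Grasping the flask knob.

```bash
python3 -m inch '[[[0,0,0,-0.85,0.05,2,5.5],[0,0,0,0,0,2,5.5],[0,0,0,0,0,2,5.5],[0,0,0,0,0,1.9,5.5],[0,0,0,0,0,0,4],[0,0,0,0,0,0,0],[0,0,0,0,0,0,0],[0,0,0,0,0,0,0],[0,0,0,0,0,0,0],[0,0,0,0,0,0,0]]]' 30
```

```text
time: 7.73
ee_pos: [0.488, 0.036, 0.3053]
ee_rot: [-3.141, 0.0, 1.697]
contact_force: [-2.2, -0.6, -5.2]
gripper_width: 0.0259
finger_force: 29.9
```

```bash
python3 -m inch '[[[0,0,0,0.87,0,-0.05,0],[0,0,0,0.87,0,-0.05,0],[0,0,0,0.9,0,0.05,0],[0,0,0,0.9,0,0.06,0],[0,0,0,0.89,0,0.15,0],[0,0,0,0.89,0,0.19,0],[0,0,0,0.86,0,0.25,0],[0,0,0,0.86,0,0.31,0],[0,0,0,0.82,0,0.36,0],[0,0,0,0.82,0,0.41,0],[0,0,0,0,0,0,0],[0,0,0,0,0,0,0]]]'
python3 -m inch '[[[0,0,0,0,0,0,0],[0,0,0,0,0,0,0],[0,0,0,0,0,0,0],[0,0,0,0,0,0,0],[0,0,0,0,0,0,0],[0,0,0,0,0,0,0],[0,0,0,0,0,0,0],[0,0,0,0,0,0,0],[0,0,0,0,0,0,0]]]'
python3 - <<'E'
from h import *
from workcell import arm
p=arm.get_state()['ee_pos'];d=p[:2]-[.4852,.0566];y=-np.sin(.126)*d[0]+np.cos(.126)*d[1];print(y,np.arcsin(y/.145))
shot('scene','s5');shot('wrist','w5')
E
```

```text
time: 8.73
ee_pos: [0.4771, 0.125, 0.2896]
ee_rot: [3.14, -0.004, 1.699]
contact_force: [-4.4, 3.0, 3.4]
gripper_width: 0.0261
finger_force: 31.0
time: 9.48
ee_pos: [0.4772, 0.1246, 0.2899]
ee_rot: [3.14, -0.004, 1.698]
contact_force: [-5.1, 2.7, 4.0]
gripper_width: 0.0258
finger_force: 31.0
0.06841728326158043 0.49138031058666065
[0.47719683 0.12454613 0.28984537] [ 3.14033156 -0.00410133  1.69827465] [[-0.001, -0.948, -0.318, 0.083], [1.0, -0.001, -0.0, -0.0], [0.0, -0.318, 0.948, -0.144], [0.0, 0.0, 0.0, 1.0]]
```

```bash
python3 -m inch '[[[0,0,0,-0.67,0,-0.3,0],[0,0,0,-0.67,0,-0.28,0],[0,0,0,-0.67,0,-0.26,0],[0,0,0,-0.67,0,-0.25,0],[0,0,0,-0.67,0,-0.24,0],[0,0,0,-0.72,0,-0.16,0],[0,0,0,-0.72,0,-0.12,0],[0,0,0,-0.72,0,-0.09,0],[0,0,0,-0.72,0,-0.05,0],[0,0,0,-0.72,0,-0.03,0]]]'
python3 -m inch '[[[0,0,0,-0.72,0,0.03,0],[0,0,0,-0.72,0,0.05,0],[0,0,0,-0.72,0,0.09,0],[0,0,0,-0.72,0,0.12,0],[0,0,0,-0.72,0,0.16,0],[0,0,0,-0.67,0,0.24,0],[0,0,0,-0.67,0,0.25,0],[0,0,0,-0.67,0,0.26,0],[0,0,0,-0.67,0,0.28,0],[0,0,0,-0.67,0,0.3,0],[0,0,0,0,0,0,0],[0,0,0,0,0,0,0]]]'
python3 -m inch '[[[0,0,0,0,0,0,0],[0,0,0,0,0,0,0],[0,0,0,0,0,0,0],[0,0,0,0,0,0,0],[0,0,0,0,0,0,0],[0,0,0,0,0,0,0],[0,0,0,0,0,0,0],[0,0,0,0,0,0,0],[0,0,0,0,0,0,0]]]'
python3 - <<'E'
from h import *
from workcell import arm
import cv2
p=arm.get_state()['ee_pos'];d=p[:2]-[.4852,.0566];y=-np.sin(.126)*d[0]+np.cos(.126)*d[1];print(y,np.arcsin(y/.145))
shot('scene','s6');shot('wrist','w6')
f=lambda n:cv2.resize(cv2.imread(f'pics/{n}.png')[190:330,250:410],None,fx=2.5,fy=2.5,interpolation=2)
o=np.hstack([f('s5'),f('s6')]);o=np.vstack([o,np.zeros((240,800,3),np.uint8)])
o[350:590,:320]=cv2.resize(cv2.imread('pics/w6.png'),(320,240))
o[350:590,400:720]=cv2.resize(cv2.imread('pics/w5.png'),(320,240))
cv2.imwrite('pics/c6.png',o)
E
```

```text
time: 10.42
ee_pos: [0.486, 0.0526, 0.306]
ee_rot: [-3.141, -0.0, 1.697]
contact_force: [-3.3, 1.9, -1.8]
gripper_width: 0.0261
finger_force: 30.5
time: 11.42
ee_pos: [0.4945, -0.0172, 0.2882]
ee_rot: [-3.14, 0.002, 1.697]
contact_force: [-5.1, -0.9, -0.4]
gripper_width: 0.0258
finger_force: 31.0
time: 12.17
ee_pos: [0.4945, -0.0166, 0.2885]
ee_rot: [-3.14, 0.002, 1.698]
contact_force: [-5.1, -1.5, 0.5]
gripper_width: 0.0261
finger_force: 31.0
-0.0737929258259636 -0.5339258986779998
[ 0.49447298 -0.01665168  0.2884706 ] [-3.14019291e+00  2.23005666e-03  1.69763536e+00] [[-0.001, -0.948, -0.318, 0.083], [1.0, -0.001, -0.0, -0.0], [0.0, -0.318, 0.948, -0.144], [0.0, 0.0, 0.0, 1.0]]
```

View pics/c6.png

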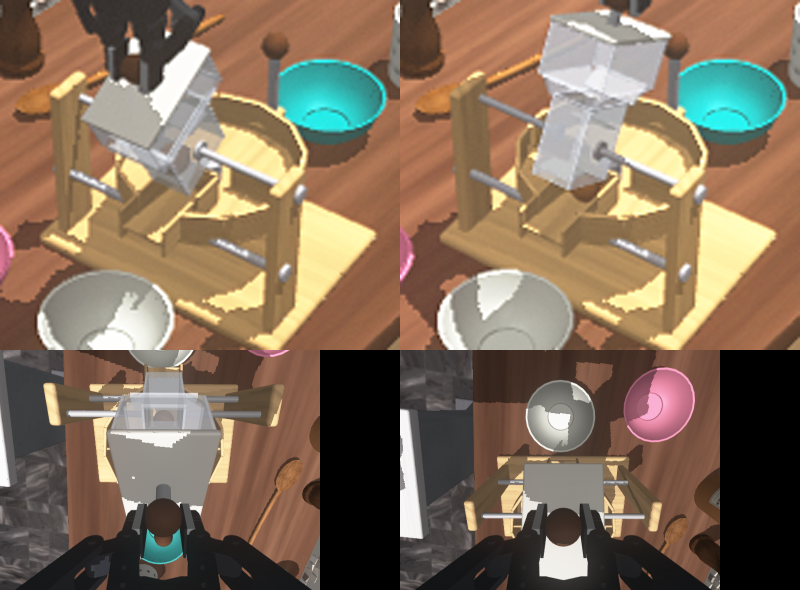

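In the right scene crop the walnut is lying in the trough under the spout, at (585,190). Setting the flask upright, then letting go.

```bash
python3 -m inch '[[[0,0,0,0.85,0,-0.43,0],[0,0,0,0.85,0,-0.4,0],[0,0,0,0.89,0,-0.32,0],[0,0,0,0.89,0,-0.28,0],[0,0,0,0.92,0,-0.2,0],[0,0,0,0.93,0,-0.17,0],[0,0,0,0.94,0,-0.08,0],[0,0,0,0.98,0,-0.04,0],[0,0,0,0,0,0,0],[0,0,0,0,0,0,0],[0,0,0,0,0,0,0]]]'
python3 -m inch '[[[0,0,0,0,0,0,5.5],[0,0,0,0,0,0,5.5],[0,0,0,0,0,0,5.5],[0,0,0,0,0,-2,5.5],[0,0,0,0,0,-2.5,5.5],[0,0,0,0,0,-2.5,5.5],[0,0,0,0,0,0,5.5],[0,0,0,0,0,0,5.5]]]'
python3 - <<'E'
from h import *
import cv2
shot('scene','s7');shot('wrist','w7')
a=cv2.imread('pics/w7.png')[100:480,100:540];b=cv2.resize(cv2.imread('pics/s7.png')[170:330,250:410],None,fx=2.2,fy=2.2,interpolation=2)
o=np.zeros((380,792,3),np.uint8);o[:,:440]=a;o[:352,440:]=b
cv2.imwrite('pics/c7.png',o)
E
```

```text
time: 13.18
ee_pos: [0.4855, 0.0568, 0.3076]
ee_rot: [-3.141, -0.001, 1.698]
contact_force: [-4.6, -0.3, -6.1]
gripper_width: 0.0258
finger_force: 30.0
time: 13.85
ee_pos: [0.4877, 0.0561, 0.3812]
ee_rot: [3.134, 0.001, 1.697]
contact_force: [0.1, 0.4, -1.4]
gripper_width: 0.0552
finger_force: 0.0
[0.48669268 0.05612982 0.37908969] [3.13766654e+00 3.95365929e-04 1.69702498e+00] [[-0.001, -0.948, -0.318, 0.083], [1.0, -0.001, -0.0, -0.0], [0.0, -0.318, 0.948, -0.144], [0.0, 0.0, 0.0, 1.0]]
```

View pics/c7.png

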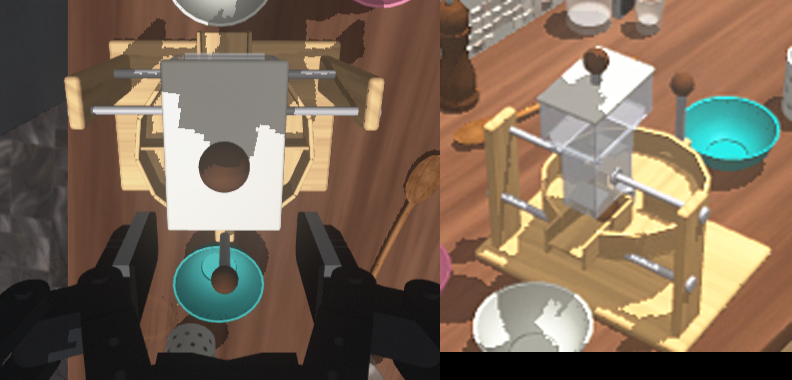

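```bash
python3 - <<'E'
from h import *
np.set_printoptions(precision=4,suppress=True)
load("w7")
O=np.array([.4855,.0546]);y=.126;A=np.array([[np.cos(y),np.sin(y)],[-np.sin(y),np.cos(y)]])
D=lambda p:A@(p[:2]-O)
print("axle",D(plane("w7",(195,210),.175)),D(plane("w7",(455,211),.175)))
print("tip axle",D(plane("w7",(216,173),.09)),D(plane("w7",(435,175),.09)))
k=plane("w7",(324,267),.32);print("knob",D(k),"scene",D(plane("scene",(250+156/2.2-.3,170+62/2.2-.3),.32)),"scene0",D(plane("scene",(325.7,193.1),.32)))
print("plate",D(plane("w7",(268,328),.293)),D(plane("w7",(380,330),.293)),"far",D(plane("w7",(262,160),.293)),D(plane("w7",(386,160),.293)))
t=plane("w7",(324,380),.18);print("turn",t,D(t))
E
```

```text
axle [-0.1153  0.0027] [0.1168 0.0014]
tip axle [-0.1167  0.0234] [0.1195 0.021 ]
knob [-0.0001  0.0049] scene [-0.0031  0.0093] scene0 [-0.0022 -0.0122]
plate [-0.0367 -0.0483] [ 0.0364 -0.05  ] far [-0.0351  0.0593] [0.0351 0.0593]
turn [ 0.5066 -0.118   0.18  ] [-0.0008 -0.1739]
```

Flask lean is about 0.02, so upright. The turn knob sits at (0.507,-0.118), as expected. Next I regrasp it.

```bash
python3 -m inch '[[[0,0,0,-3.5,-0.04,0,5.5],[0,0,0,-3.5,-0.04,0,5.5],[0,0,0,-3.5,-0.04,0,5.5],[0,0,0,-3.5,-0.04,0,5.5],[0,0,0,-3.5,-0.04,0,5.5],[0,0,0,0,0,4,5.5],[0,0,0,0,0,4,5.5],[0,0,0,0,0,4,5.5],[0,0,0,0,0,4,5.5],[0,0,0,0,0,3,5.5],[0,0,0,0,0,2.2,5.5],[0,0,0,0,0,0,5.5]]]'
python3 -m inch '[[[0,0,0,0,0,0,0],[0,0,0,0,0,0,0],[0,0,0,0,0,0,0],[0,0,0,0,0,0,0],[0,0,0,0,0,0,0],[0,0,0,0,0,0,0]]]' 30
```

```text
time: 14.95
ee_pos: [0.5, -0.1155, 0.1579]
ee_rot: [-3.129, -0.007, 1.697]
contact_force: [-0.5, 0.4, -1.4]
gripper_width: 0.055
finger_force: 0.0
time: 15.45
ee_pos: [0.507, -0.118, 0.1673]
ee_rot: [3.139, 0.002, 1.698]
contact_force: [-0.3, -1.6, 1.3]
gripper_width: 0.026
finger_force: 29.8
```

Gripped with little side force. Now I tip to about 0.5, hold, and look.

```bash
python3 -m inch '[[[0,0,0,0.48,0,-0.97,0],[0,0,0,0.52,0,-0.93,0],[0,0,0,0.57,0,-0.91,0],[0,0,0,0.61,0,-0.88,0],[0,0,0,0.66,0,-0.85,0],[0,0,0,0.69,0,-0.82,0],[0,0,0,0.73,0,-0.78,0],[0,0,0,0.78,0,-0.74,0],[0,0,0,0.81,0,-0.71,0],[0,0,0,0.85,0,-0.66,0],[0,0,0,0.4,0,-0.3,0],[0,0,0,0,0,0,0]]]' 40
python3 -m inch '[[[0,0,0,0,0,0,0],[0,0,0,0,0,0,0],[0,0,0,0,0,0,0],[0,0,0,0,0,0,0],[0,0,0,0,0,0,0],[0,0,0,0,0,0,0],[0,0,0,0,0,0,0],[0,0,0,0,0,0,0],[0,0,0,0,0,0,0],[0,0,0,0,0,0,0],[0,0,0,0,0,0,0]]]'
python3 - <<'E'
from h import *
import cv2
shot('scene','s8')
cv2.imwrite('pics/c8.png',cv2.resize(cv2.imread('pics/s8.png')[170:370,230:430],None,fx=3,fy=3,interpolation=2))
E
```

```text
time: 16.45
ee_pos: [0.4963, -0.0454, 0.2512]
ee_rot: [-3.141, -0.002, 1.699]
contact_force: [-0.7, 1.7, -4.8]
gripper_width: 0.0255
finger_force: 39.8
time: 17.37
ee_pos: [0.4962, -0.0465, 0.2505]
ee_rot: [-3.14, -0.002, 1.698]
contact_force: [-0.6, 5.1, -11.0]
gripper_width: 0.0254
finger_force: 39.9
```

View pics/c8.png

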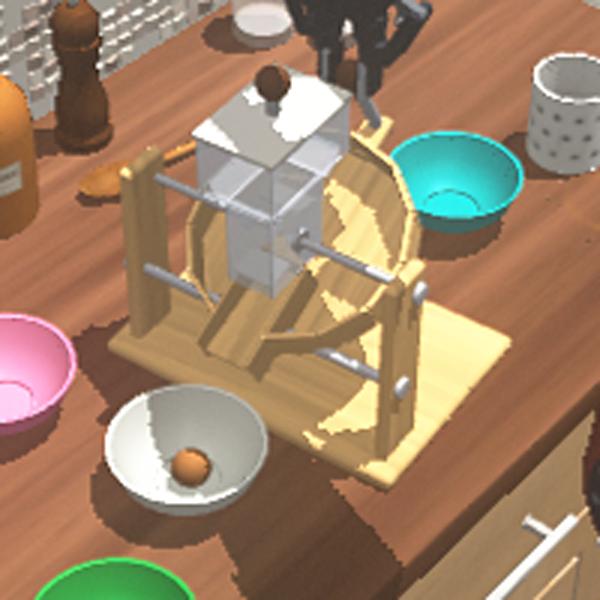

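The walnut is in the white bowl at crop (190,467). The bowl hasn't moved. Lowering the carousel back to level.

```bash
python3 -m inch '[[[0,0,0,-0.4,0,0.3,0],[0,0,0,-0.85,0,0.66,0],[0,0,0,-0.81,0,0.71,0],[0,0,0,-0.78,0,0.74,0],[0,0,0,-0.73,0,0.78,0],[0,0,0,-0.69,0,0.82,0],[0,0,0,-0.66,0,0.85,0],[0,0,0,-0.61,0,0.88,0],[0,0,0,-0.57,0,0.91,0],[0,0,0,-0.52,0,0.93,0],[0,0,0,-0.48,0,0.97,0],[0,0,0,0,0,0,0]]]'
python3 -m inch '[[[0,0,0,0,0,0,0],[0,0,0,0,0,0,0],[0,0,0,0,0,0,0]]]'
```

```text
time: 18.42
ee_pos: [0.5083, -0.1194, 0.1678]
ee_rot: [3.137, 0.002, 1.696]
contact_force: [-2.0, 3.4, 8.4]
gripper_width: 0.0255
finger_force: 40.7
time: 18.67
ee_pos: [0.5082, -0.1192, 0.1681]
ee_rot: [3.137, 0.004, 1.697]
contact_force: [0.4, -0.0, 5.7]
gripper_width: 0.0252
finger_force: 40.6
```

```bash
python3 -m inch '[[[0,0,0,0,0,0,5.5],[0,0,0,0,0,0,5.5],[0,0,0,0,0,0,5.5],[0,0,0,0,0,-2,5.5],[0,0,0,0,0,-4,5.5],[0,0,0,0,0,-4,5.5],[0,0,0,0,0,-4,5.5],[0,0,0,0,0,-4,5.5],[0,0,0,0,0,-3.5,5.5],[0,0,0,0,0,0,5.5],[0,0,0,0,0,0,5.5]]]'
python3 -m inch '[[[0,0,0,4,0,0,5.5],[0,0,0,4,0,0,5.5],[0,0,0,4,0,0,5.5],[0,0,0,4,0,0,5.5],[0,0,0,0,0,0,5.5],[0,0,0,0,0,0,5.5]]]'
python3 - <<'E'
from h import *
import cv2
shot('scene','s9');shot('wrist','w9')
g=lambda n:cv2.imread(f'pics/{n}.png')
def match(n,ref,box):
    x0,y0,x1,y1=box;t=g(ref)[y0:y1,x0:x1];m=10
    r=cv2.matchTemplate(g(n)[y0-m:y1+m,x0-m:x1+m],t,cv2.TM_CCOEFF_NORMED);_,v,_,l=cv2.minMaxLoc(r);return round(v,3),l[0]-m,l[1]-m
for nm,b in dict(turnknob=(352,200,370,222),flaskknob=(312,188,328,206),trough=(290,255,335,290),bowl=(262,298,322,345),salt=(195,352,218,390),timer=(178,335,210,370),mug=(405,188,425,228)).items():
    print(nm,[match('s9',r,b) for r in('s7','scene0')])
hs=cv2.cvtColor(g('s9')[300:343,265:319],cv2.COLOR_BGR2HSV);m=(hs[...,1]>120)&(hs[...,0]<20);ys,xs=np.nonzero(m);print("walnut px",m.sum(),xs.mean()+265,ys.mean()+300)
E
```

```text
time: 19.58
ee_pos: [0.5072, -0.1182, 0.384]
ee_rot: [3.136, 0.004, 1.697]
contact_force: [-0.7, 0.4, -0.9]
gripper_width: 0.055
finger_force: 0.0
time: 20.08
ee_pos: [0.4844, 0.0429, 0.3783]
ee_rot: [-3.138, -0.0, 1.702]
contact_force: [0.1, -0.2, -0.1]
gripper_width: 0.0552
finger_force: 0.0
[0.48481415 0.0415944  0.37854744] [-3.13823410e+00  3.74261809e-04  1.69950718e+00] [[-0.001, -0.948, -0.318, 0.083], [1.0, -0.001, -0.0, -0.0], [0.0, -0.318, 0.948, -0.144], [0.0, 0.0, 0.0, 1.0]]
turnknob [(0.993, 0, 0), (0.797, 0, 0)]
flaskknob [(0.986, 0, 0), (0.839, -6, 4)]
trough [(0.974, 0, 0), (0.241, 10, -7)]
bowl [(0.846, 0, 0), (0.68, 0, 0)]
salt [(1.0, 0, 0), (0.994, 0, 0)]
timer [(1.0, 0, 0), (0.996, 0, 0)]
mug [(0.999, 0, 0), (0.871, 0, 0)]
walnut px 324 297.0895061728395 326.21604938271605
```

```bash
python3 -c "
from workcell import order
print(order.hand_in())"
```

```text
the job is handed in; nothing more can be done
None
```

The job is handed in at about 20 s: the walnut is in the white bowl, the flask is upright to about 0.02 rad, the carousel is level with its trough under the neck, and the bowl and bystanders have not moved.

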